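# Hold the second bearer block in the book case for screwing

### The job

Lift the lid of the book case until it rests back on its stops, then lay the loose beech block flat in the case and push it gently home against the inside of the left end wall, between the two corner pieces, like its twin already fitted at the right end. Keep it pressed there with a steady push of about 11 N (no less than 5, no more than 20) so that I can drive in the two screws from outside: finish while you are still pressing, with the lid still open, do not ram the wall, and leave the other things on the table where they are.

Things in the scene. Friction and masses are not known exactly. Their poses are not given: they have to be found in the camera images.
- case: shallow wooden book case on a 3 mm rubber mat, fixed, does not slide. Outside 168 (x, depth) x 276 (y, length), rim 58 mm above the table; walls 8 mm; inside 152 x 260, floor 11 mm above the table. Origin: its centre, at table height. x points from the front (knob) to the back (hinges), y from the right end to the left end, whose two brass screws stand proud outside, z up
- lid (a joint): opening angle of the case's lid, rad: 0 shut, 1.80 fully back on its brass stops. It moves freely: below about 1.5 it falls shut, beyond about 1.6 it falls back onto the stops and stays there by its weight
- lid_hinge (a point): middle of the lid's hinge line, on the back rim of the case: 84 mm behind the case's origin, 58 mm above the table. The lid is a board 171 x 282 x 14 mm with 3 mm overhang at the front and ends, 0.25 kg, that turns about the case's y axis
- lid_knob (a point): centre of the head of the brass knob on the lid's front edge: head 19 mm across, 13 mm long, on a 9 mm neck, centre 17 mm beyond the edge. Lid shut: 64 mm above the table, 104 mm in front of the case origin. It swings 188 mm from the hinge line (6 mm above it when shut) and points up, 240 mm above the table, when fully open. Axes as the case's when shut
- end_wall: left end wall of the case, rigid, the two started screws on its far side. Origin: on its inner face at mid depth and case floor height (11 mm above the table), 130 mm from the case's origin. Axes as the case's: y points out through the wall, the inside is at negative y. Upright triangular corner pieces (legs 11 mm) at its two ends leave 130 mm clear between them
- fitted_block: the twin block, already fixed in the case against the right end wall (fills the 40 mm next to it, 25 mm high). Origin: centre of its underside
- loose_block: loose beech block 40 x 120 x 25 mm, about 0.075 kg, lying on its wide side on the table to the right of the case. Origin: centre of its underside; x across the 40 mm width, y along the 120 mm length, z up. Fitted, its 120 x 25 mm side is flat against the end wall and its origin 20 mm inside the wall face
- screwdriver: screwdriver lying in front of the case, 170 mm long; bystander
- awl: binder's awl with dark wooden handle, 156 mm long, lying in front and to the right; bystander
- loupe: small black standing loupe, 37 mm across, 38 mm high; bystander
- thread_spool: wooden spool of pale thread, 31 mm across, 40 mm high, standing; bystander
- dropper_bottle: brown dropper bottle, 33 mm across, 102 mm high, standing; bystander
Not all that is in view belongs to the job. There is more than one size of the loose_block; the one meant has the size given above.

How it is judged:
By the outcome, as a careful person would: the job done as asked, in the order asked, and still so for the second after the job is handed in, while the arm keeps its last pose, push and grip.
It also fails if it takes over 64 s, if anything falls off the work surface, if the arm or the gripper's body presses on something with over 40 N, if the wrist force passes 120 N, or if a joint passes its speed limit or range.

### The arm

A 6-joint arm with a two-finger parallel gripper is mounted at the origin on a cart in front of the work surface, level with it; the furniture and walls round the work are solid. World frame = base frame: x ahead of the robot, y to its left, z up, the work surface at z = 0. Lengths are in m, angles in degrees, forces in N, time in s.
With the tool pointing down it reaches from about 0.4 to 0.825 m from the base axis. Payload 7 kg.
Tool frame: the origin (TCP) lies midway between the tips of the shut fingers; the grasp point (between the pads) lies 19 mm behind it; z points along the fingers, y is the direction in which the jaws open and shut (so a half turn about z gives the same grasp; the last joint's range is limited). The gripper opens to 88 mm and grips with 3 to 60 N. Pads are 19 mm wide; open, the fingers measure 130 mm over their backs; the gripper's body (78 mm by 193 mm) begins 47 mm behind the grasp point.
Start: joints at [-52.821, 20.546, 0.682, 0, -70.136, -16.507], TCP at [0.238, -0.632, 0.227] pointing down, gripper open.
Joint ranges: [-176.03, 176.03], [-82.01, 121.73], [-58.28, 71.71], [-173.87, 95.51], [-174.79, -0.11], [-173.66, 173.66]. Speed limits (degrees/s): [136.94, 136.94, 172.46, 180, 180, 180].

### API

Orientations are given as [roll, pitch, yaw] about the fixed x, y, z axes, in that order (R = Rz(yaw) Ry(pitch) Rx(roll)).
In Python, from plant import get_state, imaging, r, models gives the robot as it stands.
- The arm moves only by the tool arm_command, never from a script. Its argument "commands" is a list of rows, each a list of 7 numbers: the shift along the tool's x, y, z in mm, then the turn, a rotation vector about the tool's x, y, z in rad, then the opening, from -1 (shut) to 1 (fully open). A call has 1 to 5 rows; each row is the pose to reach, as a shift and turn from the pose measured when the call began, along the tool's axes at that moment; what a row does not reach only later rows make up. A row lasts 1/8 s, in which the tool goes at most 62.5 mm and 10.7 degrees, less where a joint would pass 70% of its speed; a pose out of reach is approached as far as the arm can. A call with a gripper value outside its range is refused whole. The fingers move at their own pace and stop on an object; "squeeze" is the grip in N (left out, the last holds). Time passes only in rows, so rows that repeat a pose let the fingers close. It gives the time, the measured TCP pose, the force and the opening at its end, in the units of the state.
- get_state(): the state, without advancing time (a new reading comes with each control period).
- imaging.capture(name): name is "scene" or "top"; returns a dict with "pixels" (420x560x3 uint8, red, green, blue), "fx", "fy", "cx", "cy" (pixels), "rvec" (rotation vector, rad) and "tvec" (3), from world to camera coordinates, as OpenCV has them. Camera axes: x right, y down, z forward; pixel columns grow to the right and rows downward; lengths in m; the calibration is good to about 2 mm. A picture is of the moment at which its call begins. There is no depth.
- r.close_job(): hands the job in, once; it reports no verdict.
Trained networks look in the newest picture that a camera, given by its name, has taken for a name from the list of things; names that differ only in an ending like _2 or _b are one class to them, and where a whole thing is asked for, a point or a joint stands for the part that bears it (a point fixed in the world has none). Each returns a list of dicts, best first, with "conf" (0 to 1); they miss things now and then, are a little off and sometimes report something else, mostly with a low value. They report only what shows in the picture. A call takes as long as a camera call. They do not tell look-alikes from the thing itself.
- models.outline_of(camera, name): "pixels" (420x560 bool, what is visible of it) and "rect" ([centre column, centre row, width, height] in pixels, round what is visible of it).
The state is a dict: "time_s": time; "joints": joint angles; "qd": joint speeds; "joint_torque": joint torques, N m; "tcp_pos": TCP position; "eef_rot": TCP orientation; "contact_force": force on the tool from outside, world axes, zero at the start; "moment": the same for the moment, N m; "gripper_width": finger opening in m.
Only numpy, scipy, OpenCV 4.12 (cv2) and the standard library are available. Lean on these libraries where they do the work, as an engineer would, in place of code of your own. Each camera call takes 0.05 s, during which the arm holds its last target. There are 200 camera calls.

## Working session

There is one attempt and no reset: what is moved stays moved. The work goes in short steps, Python scripts to look and compute and a tool call to move; the robot and the scene stay as the last step left them, time stands still between calls to the robot, and variables do not carry over. Pictures are saved under pics/ and viewed, on a budget of 10 in all, crops included, one or two more only if the job needs it, and the job is handed in when it is done.

Besides the shell and the picture viewer there is one more tool, called after "Request:" by a JSON object that holds its "name" and its "arguments", one argument or row to a line. arm_command: Moves the arm, as the interface text tells. Its arguments: {"type":"object","properties":{"commands":{"type":"array","items":{"type":"array","items":{"type":"number"}}},"squeeze":{"type":"number"}},"required":["commands"]}

```bash
ls; mkdir -p pics
cat > h.py <<'E'
import numpy as np,cv2
from plant import get_state, imaging, r, models
def cap(n):
    c=imaging.capture(n);return c
def save(c,f,box=None,s=1):
    p=c["pixels"][:,:,::-1]
    if box: x0,y0,x1,y1=box;p=p[y0:y1,x0:x1]
    cv2.imwrite("pics/"+f,cv2.resize(p,None,fx=s,fy=s,interpolation=cv2.INTER_CUBIC))
def KRt(c):
    return np.array([[c["fx"],0,c["cx"]],[0,c["fy"],c["cy"]],[0,0,1.]]),cv2.Rodrigues(np.array(c["rvec"],float))[0],np.array(c["tvec"],float).reshape(3)
def ray(c,uv):
    K,R,t=KRt(c);d=R.T@np.linalg.inv(K)@np.array([*uv,1.]);return -R.T@t,d/np.linalg.norm(d)
def onz(c,uv,z):
    o,d=ray(c,uv);return o+d*(z-o[2])/d[2]
def proj(c,P):
    K,R,t=KRt(c);q=(R@np.atleast_2d(P).T).T+t;q=q@K.T;return q[:,:2]/q[:,2:]
def tri(c1,u1,c2,u2):
    o1,d1=ray(c1,u1);o2,d2=ray(c2,u2)
    s=np.linalg.lstsq(np.c_[d1,-d2],o2-o1,rcond=None)[0]
    a=o1+s[0]*d1;b=o2+s[1]*d2;return (a+b)/2,np.linalg.norm(a-b)
E
cat > a.py <<'E'
from h import *
np.set_printoptions(precision=4,suppress=True)
s=get_state();print(s)
for n in("scene","top"):
    c=cap(n);save(c,n+"0.png",s=1.42);o,d=ray(c,(280,210));print(n,o,d,c["fx"])
    for k in("case","lid","lid_knob","loose_block","fitted_block","screwdriver","awl","loupe","thread_spool","dropper_bottle"):
        for m in models.outline_of(n,k): print(k,round(m["conf"],2),np.round(m["rect"]),m["pixels"].sum())
E
python3 a.py
```

```text
pics
{'time_s': 0.0, 'joints': array([-52.8206,  20.5922,   0.6339,  -0.0219, -70.1354, -16.5063]), 'qd': array([ 0.0574, -0.1498, -0.025 , -0.0091, -0.0893,  0.072 ]), 'joint_torque': array([  0.001 , -58.272 ,  29.3059,   6.9972,   0.0069,  -0.0001]), 'tcp_pos': array([ 0.2381, -0.6311,  0.2256]), 'eef_rot': array([ 179.9043,   -0.0069, -159.3343]), 'contact_force': array([-0.1435,  0.3528, -0.0308]), 'moment': array([-0.0229,  0.0169,  0.022 ]), 'gripper_width': 0.08782995472804307}
scene [-0.2819 -0.5367  0.8309] [ 0.6888  0.4156 -0.594 ] 522.4936652637872
case 0.95 [223. 221. 142.  99.] 8535
lid 0.93 [222. 210. 133.  72.] 5229
lid_knob 0.69 [221. 212. 134.  72.] 5136
loose_block 0.85 [362. 288.  38.  42.] 907
loose_block 0.66 [308. 276.  34.  19.] 431
screwdriver 0.72 [178. 261.  55.  39.] 391
awl 0.6 [252. 307.  44.  20.] 542
loupe 0.42 [252. 309.  46.  22.] 484
thread_spool 0.52 [353. 221.  14.  22.] 185
dropper_bottle 0.58 [372. 225.  16.  35.] 369
top [0.4145 0.0046 1.075 ] [ 0.1267 -0.0239 -0.9916] 384.8520145258254
case 0.73 [228. 215. 116.  84.] 8219
lid 0.63 [225. 218. 108.  79.] 7101
lid_knob 0.69 [226. 219. 108.  82.] 7225
loose_block 0.78 [325. 228.  23.  28.] 302
loose_block 0.73 [370. 219.  17.  46.] 708
screwdriver 0.58 [224. 278.  65.  10.] 301
awl 0.66 [308. 287.  23.  32.] 264
loupe 0.47 [226. 218. 110.  76.] 7023
thread_spool 0.59 [327. 150.  10.  16.] 108
dropper_bottle 0.7 [347. 156.  15.  14.] 189
```

View pics/scene0.png

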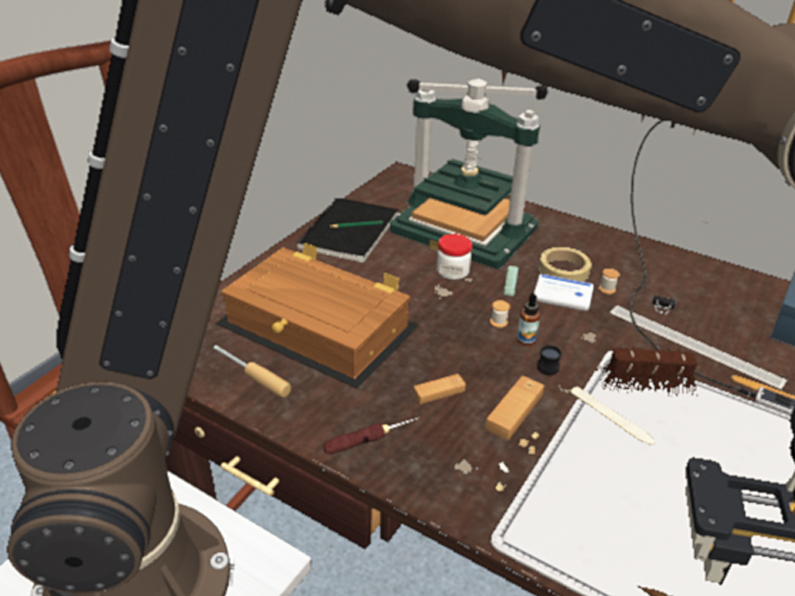

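View pics/top0.png

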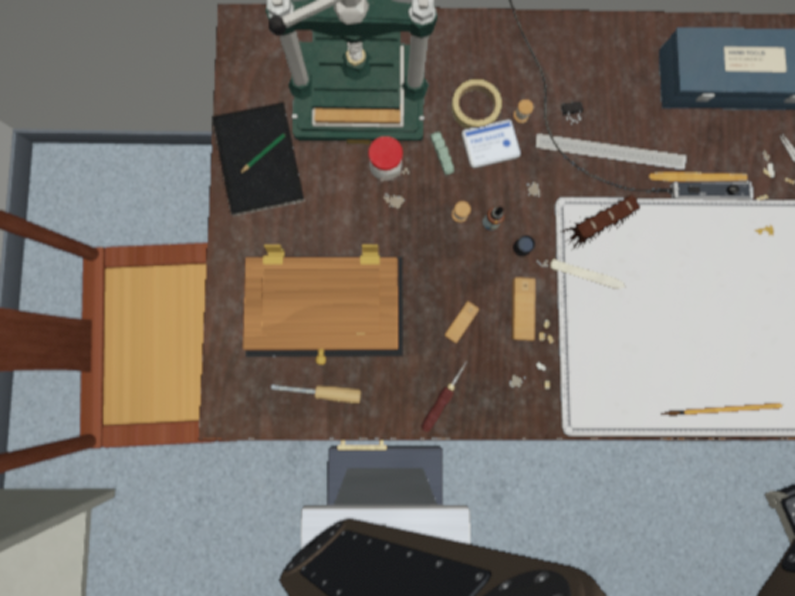

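The scene shows the case shut with its knob at (279,326)/1.42 and hinges at the back. There are two beech blocks, and the longer one at top px (525,308)/1.42 is the likely target. Next I fit boxes to the masks from both views.

```bash
cat > fit.py <<'E'
from h import *
from scipy.optimize import minimize
def box(x,y,z,yaw,lx,ly,h):
    c,s=np.cos(yaw),np.sin(yaw)
    return np.array([[x+c*a*lx/2-s*b*ly/2,y+s*a*lx/2+c*b*ly/2,z+k*h] for a in(-1,1) for b in(-1,1) for k in(0,1)])
def sil(c,P,S=4):
    m=np.zeros((420*S,560*S),np.uint8);h=cv2.convexHull(((proj(c,P)+.5)*S*16).astype(np.float32).round().astype(np.int32))
    cv2.fillPoly(m,[h],255,shift=4);return cv2.resize(m,(560,420),interpolation=cv2.INTER_AREA)/255.
def cost(p,cs,ms,mk):
    L=0
    for c,m in zip(cs,ms):
        s=sil(c,mk(p));L+=1-np.minimum(s,m).sum()/np.maximum(s,m).sum()
    return L
def fit(cs,ms,mk,p0,step):
    p0=np.array(p0,float);S=np.vstack([p0]+[p0+np.eye(len(p0))[i]*step[i] for i in range(len(p0))])
    q=minimize(cost,p0,args=(cs,ms,mk),method="Nelder-Mead",options=dict(initial_simplex=S,maxiter=250,xatol=1e-4,fatol=1e-4));return q.x,q.fun
E
cat > b.py <<'E'
from fit import *
np.set_printoptions(precision=4,suppress=True)
cs=[cap("scene"),cap("top")]
lid=[[m for m in models.outline_of(n,"lid")][0]["pixels"] for n in("scene","top")]
bl=[models.outline_of(n,"loose_block") for n in("scene","top")]
K,d=tri(cs[0],(279/1.42,326/1.42),cs[1],(321/1.42,356/1.42));print("knob",K,d)
o=onz(cs[1],(226,215),.07);print(o)
p,f=fit(cs,lid,lambda p:box(p[0],p[1],p[2],p[3],.171,.282,.014),[o[0],o[1],.057,0],[.01,.01,.01,.05]);print("lid x y z yaw",p,f)
rows=[]
for pick in("long","short"):
    sc=max if pick=="long" else min
    ms=[sc(b,key=lambda m:m["rect"][0])["pixels"] for b in bl]
    u=np.argwhere(ms[1]).mean(0)[::-1];o=onz(cs[1],u,.02)
    y0=0 if pick=="long" else -.6
    q,f=fit(cs,ms,lambda p:box(p[0],p[1],p[2],p[3],p[4],p[5],.025),[o[0],o[1],0,np.pi/2+y0,.04,.1],[.01,.01,.005,.1,.005,.02]);print(pick,q,f,np.degrees(q[3]))
    rows.append(box(*q,.025))
P=[box(p[0],p[1],p[2],p[3],.171,.282,.014)]+rows
ims=[]
for c,b in zip(cs,((140,150,410,350),(160,150,430,350))):
    S=3;im=cv2.resize(c["pixels"][b[1]:b[3],b[0]:b[2],::-1],None,fx=S,fy=S,interpolation=cv2.INTER_CUBIC)
    for Q in P:
        h=cv2.convexHull(((proj(c,Q)+.5-np.array(b[:2]))*S).astype(np.int32));cv2.polylines(im,[h],True,(255,0,255),1)
    ims.append(im)
cv2.imwrite("pics/f1.png",cv2.resize(ims[0],(800,593)));cv2.imwrite("pics/f2.png",cv2.resize(ims[1],(800,593)))
E
python3 b.py
```

```text
knob [0.4351 0.1217 0.0618] 0.0022619470543824094
[0.5288 0.1219 0.07  ]
lid x y z yaw [0.5333 0.1234 0.0574 0.0061] 0.08792421095479974
long [ 0.5288 -0.2658  0.0011  1.5194  0.0384  0.1159] 0.08752688970773637 87.0557700590135
short [ 0.5031 -0.1451 -0.0024  0.997   0.0256  0.077 ] 0.3072541228296337 57.122712149186114
```

View pics/f1.png

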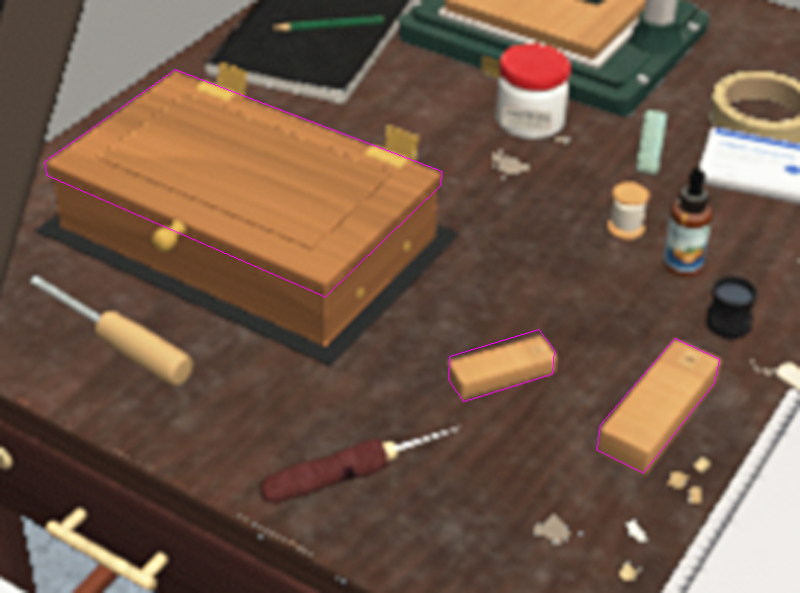

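View pics/f2.png

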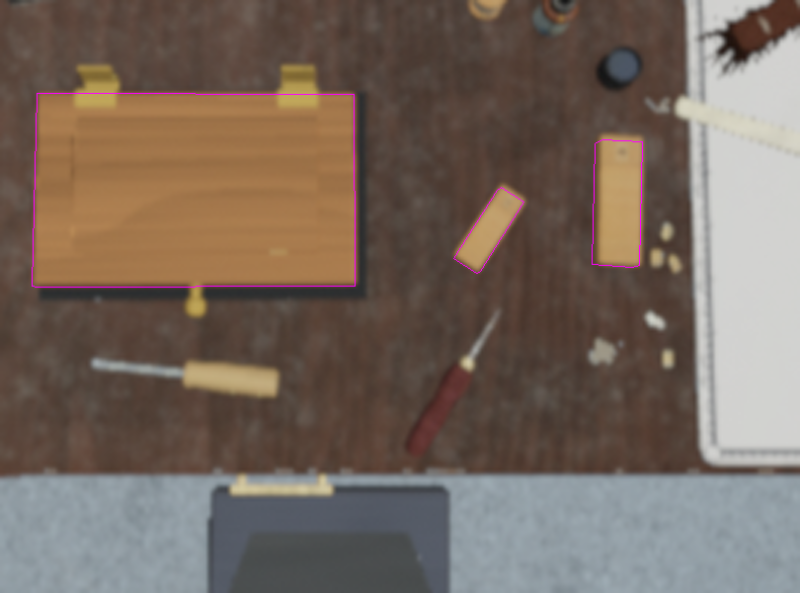

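The overlays match the lid and the long block (about 40 x 120 mm). In view f2 the knob is at (196,303), the target block spans (594–645, 135–267), and the shorter block is a decoy. The case origin is about (0.534, 0.123) with nearly zero yaw. I'll move towards the knob.

Request:
{"name": "arm_command", "arguments": {
  "commands": [
    [-40,28,-4,0,0,0.1,0.2],
    [-80,56,-8,0,0,0.2,0.2],
    [-120,84,-12,0,0,0.3,0.2],
    [-160,112,-16,0,0,0.361,0.2],
    [-200,138,-18,0,0,0.361,0.2]
  ],
  "squeeze": 12
}}

```text
time_s: 2.02
tcp_pos: [0.3775, -0.4305, 0.2451]
eef_rot: [-180.0, 0.0, 179.9]
contact_force: [0.1, 0.3, 0.2]
gripper_width: 0.0528
```

```bash
cat > go.py <<'E'
import sys
from h import *
from scipy.spatial.transform import Rotation as R
# target x y z(mm) yaw(deg) tool down -> shift and turn in tool axes
s=get_state();a=list(map(float,sys.argv[1:5]))if len(sys.argv)>4 else None
Rc=R.from_euler("xyz",s["eef_rot"],degrees=True)
print(round(s["time_s"],2),np.round(s["tcp_pos"]*1e3,1),np.round(s["eef_rot"],1),"J",np.round(s["joints"]),"F",np.round(s["contact_force"],1),"w",round(s["gripper_width"]*1e3,1))
if a: print("shift",np.round(Rc.inv().apply(np.array(a[:3])-s["tcp_pos"]*1e3),1),"turn",np.round((Rc.inv()*R.from_euler("xyz",[180,0,a[3]],degrees=True)).as_rotvec(),3))
E
python3 go.py 500 -150 260 180
```

```text
2.02 [ 377.5 -430.5  245.1] [-180.     0.   179.9] J [-29.  10. -11.   0. -69. -61.] F [0.1 0.3 0.2] w 52.8
shift [-122.2  280.6  -15. ] turn [-0.     0.001 -0.001]
```

Request:
{"name": "arm_command", "arguments": {
  "commands": [
    [-30,60,-15,0,0,0,0],
    [-60,120,-15,0,0,0,0],
    [-90,180,-15,0,0,0,0],
    [-110,230,-15,0,0,0,0],
    [-122,280,-15,0,0,0,0]
  ]
}}

```text
time_s: 2.65
tcp_pos: [0.5005, -0.1486, 0.2602]
eef_rot: [-180.0, 0.1, 180.0]
contact_force: [1.2, -0.4, 1.1]
gripper_width: 0.0436
```

Request:
{"name": "arm_command", "arguments": {
  "commands": [
    [10,60,10,0,0,0,0],
    [25,115,30,0,0,0,0],
    [40,170,50,0,0,0,0],
    [55,225,75,0,0,0,0],
    [69,272,100,0,0,0,0]
  ]
}}

```text
time_s: 3.28
tcp_pos: [0.4313, 0.1254, 0.1599]
eef_rot: [180.0, 0.2, -180.0]
contact_force: [1.1, 0.4, 0.2]
gripper_width: 0.0441
```

```bash
python3 go.py 430 122 53 180
python3 - <<'E'
from h import *
a=cap("scene");b=cap("top")
save(a,"k1.png",(120,130,320,280),4);save(b,"k2.png",(170,170,330,290),5)
E
```

```text
3.27 [431.3 125.4 159.9] [ 180.     0.2 -180. ] J [  42.    2.  -32.    0.  -55. -132.] F [1.1 0.4 0.2] w 44.1
shift [  1.6  -3.5 106.9] turn [0.001 0.003 0.   ]
```

View pics/k1.png

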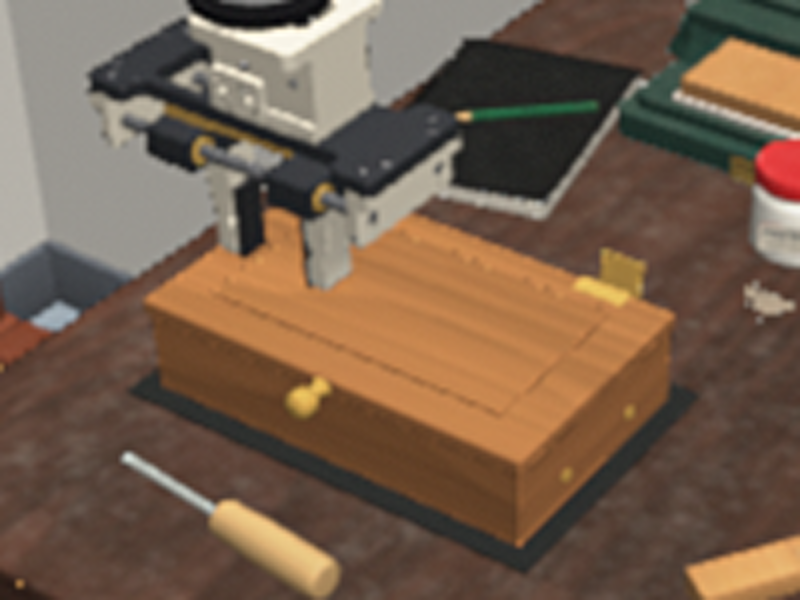

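The gripper hangs above the case, with the knob head visible at scene px (195,230).

Run:
```python
from h import *
a=cap("scene");b=cap("top")
print(tri(a,(195.,229.8),b,(226.1,252.2)),onz(a,(195,229.8),.064),onz(b,(226.1,252.2),.064))
```

```text
(array([0.43086086, 0.12169642, 0.0640184 ]), np.float64(0.003375258155318702)) [0.42993335 0.12312657 0.064     ] [0.43192484 0.1203817  0.064     ]
```

Request:
{"name": "arm_command", "arguments": {
  "commands": [
    [0,-3.5,30,0,0,0,0],
    [0,-3.5,60,0,0,0,0],
    [0,-3.5,85,0,0,0,0],
    [0,-3.5,100,0,0,0,0],
    [0,-3.5,106,0,0,0,0]
  ],
  "squeeze": 10
}}

```text
time_s: 4.1
tcp_pos: [0.4321, 0.1195, 0.0537]
eef_rot: [-179.9, 0.0, -180.0]
contact_force: [0.1, 0.0, 0.3]
gripper_width: 0.0438
```

Request:
{"name": "arm_command", "arguments": {
  "commands": [
    [0,0,0,0,0,0,-1],
    [0,0,0,0,0,0,-1],
    [0,0,0,0,0,0,-1],
    [0,0,0,0,0,0,-1],
    [0,0,0,0,0,0,-1]
  ]
}}

```text
time_s: 4.72
tcp_pos: [0.4327, 0.121, 0.0544]
eef_rot: [179.9, 0.2, -180.0]
contact_force: [-2.2, 6.1, 1.1]
gripper_width: 0.0171
```

```bash
python3 go.py
python3 - <<'E'
import numpy as np
# knob path relative to shut position, mm: hinge offset
r=188.;z0=6.
for t in np.arange(0,1.8,.1):
    x=-r*np.cos(t)+z0*np.sin(t)+r; z=r*np.sin(t)+z0*np.cos(t)-z0
    print(round(t,1),round(-x,0),round(-z,0))
E
```

```text
4.72 [432.7 121.   54.4] [ 179.9    0.2 -180. ] J [  41.   11.  -40.    0.  -39. -131.] F [-2.2  6.1  1.1] w 17.1
0.0 -0.0 -0.0
0.1 -2.0 -19.0
0.2 -5.0 -37.0
0.3 -10.0 -55.0
0.4 -17.0 -73.0
0.5 -26.0 -89.0
0.6 -36.0 -105.0
0.7 -48.0 -120.0
0.8 -61.0 -133.0
0.9 -76.0 -145.0
1.0 -91.0 -155.0
1.1 -108.0 -164.0
1.2 -125.0 -171.0
1.3 -143.0 -177.0
1.4 -162.0 -180.0
1.5 -181.0 -182.0
1.6 -199.0 -182.0
1.7 -218.0 -180.0
```

Request:
{"name": "arm_command", "arguments": {
  "commands": [
    [-2,1,-19,0,0,0,-1],
    [-5,1.5,-37,0,0,0,-1],
    [-10,1.5,-55,0,0,0,-1],
    [-17,1.5,-73,0,0,0,-1],
    [-26,1.5,-89,0,0,0,-1]
  ],
  "squeeze": 10
}}

```text
time_s: 5.35
tcp_pos: [0.4578, 0.1215, 0.1441]
eef_rot: [-180.0, 0.1, -180.0]
contact_force: [-0.9, -2.8, -1.7]
gripper_width: 0.0173
```

```bash
python3 go.py
python3 - <<'E'
from h import *
a=cap("scene");save(a,"l1.png",(120,80,380,280),3)
E
```

```text
5.35 [457.8 121.5 144.1] [-1.8e+02  1.0e-01 -1.8e+02] J [  39.    6.  -31.    0.  -53. -129.] F [-0.9 -2.8 -1.7] w 17.3
```

View pics/l1.png

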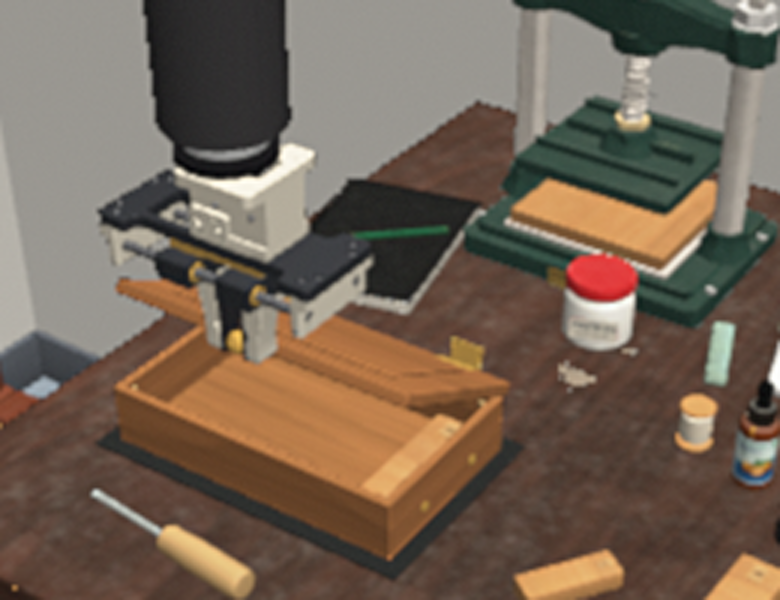

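The knob is held at about (235,340) and the lid is rising. The fitted block shows at the right end, around (410,455). Continuing the arc.

Request:
{"name": "arm_command", "arguments": {
  "commands": [
    [-10,0,-16,0,0,0,-1],
    [-22,0,-31,0,0,0,-1],
    [-35,0,-44,0,0,0,-1],
    [-50,0,-56,0,0,0,-1],
    [-65,0,-66,0,0,0,-1]
  ]
}}

```text
time_s: 6.02
tcp_pos: [0.5243, 0.1219, 0.2125]
eef_rot: [180.0, 0.2, -179.9]
contact_force: [1.3, 1.4, -4.5]
gripper_width: 0.0175
```

Request:
{"name": "arm_command", "arguments": {
  "commands": [
    [-17,0,-9,0,0,0,-1],
    [-34,0,-16,0,0,0,-1],
    [-52,0,-22,0,0,0,-1],
    [-71,0,-25,0,0,0,-1],
    [-90,0,-27,0,0,0,-1]
  ]
}}

```text
time_s: 6.65
tcp_pos: [0.6146, 0.1226, 0.2398]
eef_rot: [179.9, 0.2, -179.9]
contact_force: [-0.6, 2.9, -3.3]
gripper_width: 0.0174
```

Request:
{"name": "arm_command", "arguments": {
  "commands": [
    [-9,0,0,0,0,0,-1],
    [-18,0,0,0,0,0,-1],
    [-28,0,1,0,0,0,-1],
    [-37,0,2,0,0,0,-1],
    [-43,0,3,0,0,0,-1]
  ]
}}

```text
time_s: 7.28
tcp_pos: [0.6579, 0.1229, 0.2365]
eef_rot: [179.9, 0.2, -179.9]
contact_force: [-0.1, 2.7, -1.6]
gripper_width: 0.0174
```

```bash
python3 go.py
python3 - <<'E'
from h import *
a=cap("scene");save(a,"l2.png",(120,80,380,280),3)
E
```

```text
7.28 [657.9 122.9 236.5] [ 179.9    0.2 -179.9] J [  27.   20.    1.    0.  -71. -117.] F [-0.1  2.7 -1.6] w 17.4
```

View pics/l2.png

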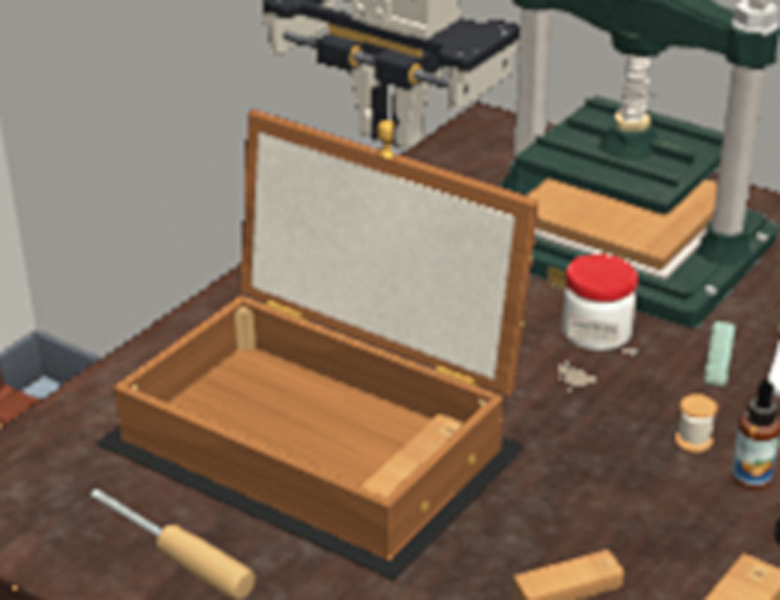

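The lid stands back with the knob, at about (387,135), still in the jaws. I release it, lift, and move towards the block.

Request:
{"name": "arm_command", "arguments": {
  "commands": [
    [0,0,0,0,0,0,0],
    [0,0,0,0,0,0,0.1],
    [0,0,-5,0,0,0,0.2],
    [0,0,-40,0,0,0,0.3],
    [0,0,-80,0,0,0,0.5]
  ]
}}

```text
time_s: 7.95
tcp_pos: [0.6578, 0.1225, 0.3173]
eef_rot: [180.0, 0.1, -179.9]
contact_force: [1.3, 0.0, -0.1]
gripper_width: 0.0615
```

Request:
{"name": "arm_command", "arguments": {
  "commands": [
    [25,-50,0,0,0,0,0.5],
    [50,-105,0,0,0,0,0.5],
    [75,-160,0,0,0,0,0.5],
    [90,-215,15,0,0,0,0.5],
    [105,-265,30,0,0,0,0.5]
  ]
}}

```text
time_s: 8.57
tcp_pos: [0.5526, -0.1444, 0.2879]
eef_rot: [180.0, 0.3, -179.9]
contact_force: [1.0, 0.9, 0.0]
gripper_width: 0.0657
```

```bash
python3 go.py 530 -267 120 177
cat > c.py <<'E'
from fit import *
np.set_printoptions(precision=4,suppress=True)
cs=[cap("scene"),cap("top")]
ms=[max(models.outline_of(n,"loose_block"),key=lambda m:m["rect"][0])["pixels"] for n in("scene","top")]
for fixed in(0,1):
    q,f=fit(cs,ms,lambda p:box(p[0],p[1],p[2] if not fixed else 0,p[3],.04,.12,.025),[.53,-.267,0,1.52],[.01,.01,.005,.05]);print(q,f)
# lid angle: knob in open pose, project candidates
H=np.array([.618,.123,.058])
for t in(1.7,1.75,1.8):
    k=H+np.array([-.188*np.cos(t)+.006*np.sin(t),0,.188*np.sin(t)+.006*np.cos(t)]);print(t,k,proj(cs[0],k),proj(cs[1],k))
S=3
a,b=cs
A=cv2.resize(a["pixels"][80:230,180:330,::-1],None,fx=S,fy=S,interpolation=cv2.INTER_CUBIC)
B=cv2.resize(b["pixels"][130:280,130:245,::-1],None,fx=S,fy=S,interpolation=cv2.INTER_CUBIC)
cv2.imwrite("pics/m1.png",np.hstack([A,B]))
E
python3 c.py
```

```text
8.57 [ 552.6 -144.4  287.9] [ 180.     0.3 -179.9] J [  5.   9.  -7.  -0. -74. -95.] F [1.  0.9 0. ] w 65.7
shift [  23.5 -122.6  167.8] turn [0.001 0.005 0.054]
[ 0.5291 -0.2646  0.0003  1.5439] 0.3372496405000496
[ 0.5291 -0.265   0.0023  1.5493] 0.33600658281499796
1.7 [0.6482 0.123  0.2437] [[247.685  124.8495]] [[217.5207 152.3717]]
1.75 [0.6574 0.123  0.2419] [[249.8787 124.044 ]] [[217.7208 148.5233]]
1.8 [0.6666 0.123  0.2397] [[252.0257 123.4332]] [[217.9466 144.8043]]
```

View pics/m1.png

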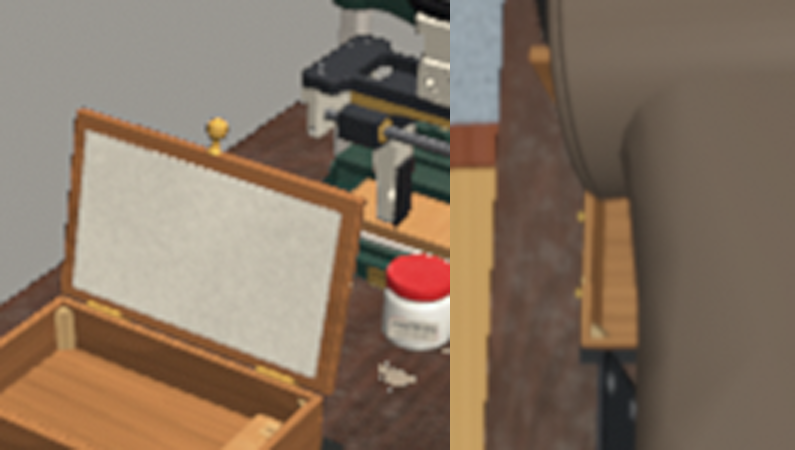

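The knob at scene px (252,123) matches the projection for 1.80 rad, so the lid is on its stops. Down to the block.

Request:
{"name": "arm_command", "arguments": {
  "commands": [
    [5,-30,40,0,0,0.044,0.6],
    [12,-70,80,0,0,0.044,0.6],
    [18,-100,120,0,0,0.044,0.6],
    [23,-121.6,165,0,0,0.044,0.6],
    [23,-121.6,188,0,0,0.044,0.6]
  ],
  "squeeze": 20
}}

```text
time_s: 9.4
tcp_pos: [0.5298, -0.2654, 0.0974]
eef_rot: [180.0, 0.0, 177.4]
contact_force: [0.5, 0.1, -0.1]
gripper_width: 0.0699
```

```bash
python3 go.py 530 -266 5 177.5
python3 - <<'E'
from h import *
a=cap("scene");b=cap("top");S=4
A=a["pixels"][230:330,290:400,::-1];B=b["pixels"][170:270,330:420,::-1]
cv2.imwrite("pics/n1.png",cv2.resize(np.hstack([A,B]),None,fx=S,fy=S,interpolation=cv2.INTER_CUBIC))
E
```

```text
9.4 [ 529.8 -265.4   97.4] [180.    0.  177.4] J [ -8.  19. -19.  -0. -51. -85.] F [ 0.5  0.1 -0.1] w 69.9
shift [-0.1 -0.6 92.4] turn [ 0.001  0.001 -0.001]
```

View pics/n1.png

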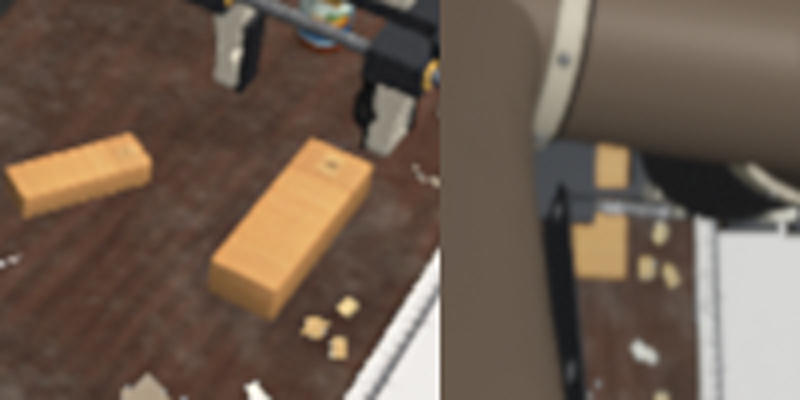

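The fingers straddle the long block at left-panel px (290,225). Descend and grip.

Request:
{"name": "arm_command", "arguments": {
  "commands": [
    [0,-0.6,30,0,0,0,0.6],
    [0,-0.6,60,0,0,0,0.6],
    [0,-0.6,80,0,0,0,0.6],
    [0,-0.6,91,0,0,0,0.6],
    [0,-0.6,91,0,0,0,0.2]
  ],
  "squeeze": 20
}}

```text
time_s: 10.12
tcp_pos: [0.5301, -0.2645, 0.0066]
eef_rot: [179.9, -0.1, 177.5]
contact_force: [-0.2, 0.2, 0.3]
gripper_width: 0.0643
```

Request:
{"name": "arm_command", "arguments": {
  "commands": [
    [0,0,0,0,0,0,-1],
    [0,0,0,0,0,0,-1],
    [0,0,0,0,0,0,-1],
    [0,0,0,0,0,0,-1],
    [0,0,0,0,0,0,-1]
  ]
}}

```text
time_s: 10.75
tcp_pos: [0.5306, -0.2646, 0.0074]
eef_rot: [180.0, 0.0, 177.5]
contact_force: [-0.7, 1.1, 6.0]
gripper_width: 0.0397
```

```bash
python3 go.py 534 213 150 180
```

```text
10.75 [ 530.6 -264.6    7.4] [180.    0.  177.5] J [ -8.  26. -24.  -0. -40. -85.] F [-0.7  1.1  6. ] w 39.7
shift [  17.1  477.4 -142.2] turn [ 0.001  0.    -0.043]
```

Request:
{"name": "arm_command", "arguments": {
  "commands": [
    [0,0,-20,0,0,0,-1],
    [0,0,-55,0,0,0,-1],
    [0,0,-95,0,0,-0.02,-1],
    [0,0,-125,0,0,-0.043,-1],
    [0,0,-125,0,0,-0.043,-1]
  ]
}}

```text
time_s: 11.38
tcp_pos: [0.532, -0.2651, 0.1352]
eef_rot: [-180.0, 0.3, -180.0]
contact_force: [-0.3, -0.2, -2.4]
gripper_width: 0.0399
```

Request:
{"name": "arm_command", "arguments": {
  "commands": [
    [-1,40,0,0,0,0,-1],
    [-2,85,0,0,0,0,-1],
    [-3,135,0,0,0,0,-1],
    [-4,185,0,0,0,0,-1],
    [-5,235,0,0,0,0,-1]
  ]
}}

```text
time_s: 12.0
tcp_pos: [0.536, -0.0286, 0.1341]
eef_rot: [-180.0, 0.2, 180.0]
contact_force: [1.5, -0.1, -1.3]
gripper_width: 0.0396
```

Request:
{"name": "arm_command", "arguments": {
  "commands": [
    [0,50,0,0,0,0,-1],
    [0,100,0,0,0,0,-1],
    [0,150,0,0,0,0,-1],
    [0,195,0,0,0,0,-1],
    [0,215,0,0,0,0,-1]
  ]
}}

```text
time_s: 12.62
tcp_pos: [0.5354, 0.1882, 0.1329]
eef_rot: [-179.9, 0.1, -179.9]
contact_force: [-0.1, 0.3, -0.3]
gripper_width: 0.0398
```

```bash
python3 go.py 535 195 21 180.2
python3 - <<'E'
from h import *
a=cap("scene");save(a,"p1.png",(140,110,340,260),4)
b=cap("top")
# predicted corners, case at (.535,.123) yaw 0
for n,P in dict(LFtop=[.451,.261,.058],LBtop=[.619,.261,.058],RF=[.451,-.015,.058],RB=[.619,-.015,.058]).items():
    print(n,np.round((proj(a,P)[0]-[140,110])*4),np.round(proj(b,P)[0]))
E
```

```text
12.62 [535.4 188.2 132.9] [-1.799e+02  1.000e-01 -1.799e+02] J [  39.   15.  -21.    0.  -54. -129.] F [-0.1  0.3 -0.3] w 39.8
shift [  0.7   7.  111.9] turn [-0.001  0.002 -0.002]
LFtop [ 70. 392.] [173. 245.]
LBtop [242. 270.] [175. 182.]
RF [435. 553.] [278. 245.]
RB [590. 407.] [278. 182.]
```

View pics/p1.png

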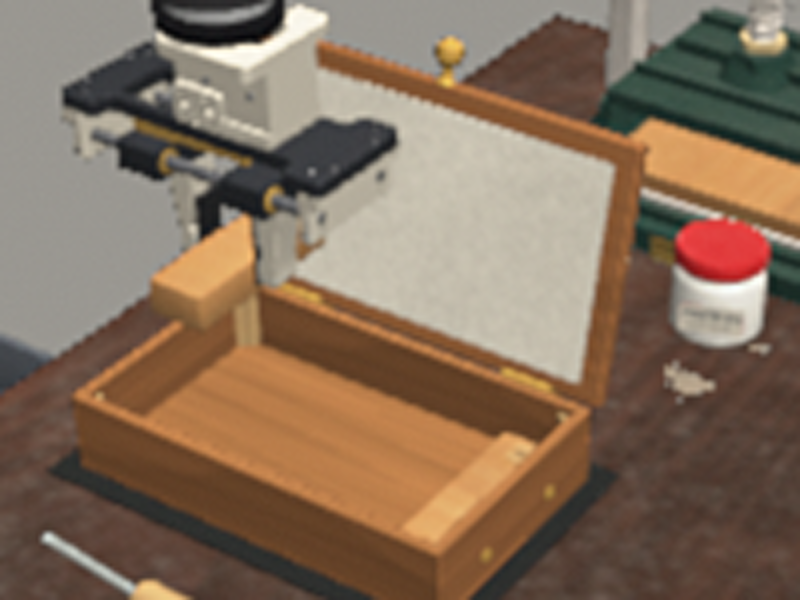

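The block is held level over the case and the predicted rim corners agree within about 2 mm. The lid is still back. Lowering.

Request:
{"name": "arm_command", "arguments": {
  "commands": [
    [0.5,4,30,0,0,0,-1],
    [0.5,4,65,0,0,0,-1],
    [0.5,4,90,0,0,0,-1],
    [0.5,4,105,0,0,0,-1],
    [0.5,4,109,0,0,0,-1]
  ]
}}

```text
time_s: 13.35
tcp_pos: [0.5351, 0.1905, 0.0232]
eef_rot: [-179.9, 0.1, -180.0]
contact_force: [0.1, 0.4, -0.3]
gripper_width: 0.04
```

Request:
{"name": "arm_command", "arguments": {
  "commands": [
    [0,0,1.5,0,0,0,-1],
    [0,0,3,0,0,0,-1],
    [0,0,4.5,0,0,0,-1]
  ]
}}

```text
time_s: 13.72
tcp_pos: [0.5354, 0.1908, 0.0193]
eef_rot: [-179.9, 0.1, -180.0]
contact_force: [-1.1, -0.2, -0.8]
gripper_width: 0.0397
```

Request:
{"name": "arm_command", "arguments": {
  "commands": [
    [0,0,1,0,0,0,-1],
    [0,0,1.5,0,0,0,-1]
  ]
}}

```text
time_s: 13.98
tcp_pos: [0.5356, 0.191, 0.0184]
eef_rot: [-179.9, 0.1, -179.9]
contact_force: [-3.1, -0.6, 9.2]
gripper_width: 0.0398
```

Request:
{"name": "arm_command", "arguments": {
  "commands": [
    [0,0,0,0,0,0,0.2],
    [0,0,0,0,0,0,0.2],
    [0,0,0,0,0,0,0.2],
    [0,0,-20,0,0,0,0.2],
    [0,0,-60,0,0,0,0.2]
  ]
}}

```text
time_s: 14.6
tcp_pos: [0.5343, 0.1902, 0.0774]
eef_rot: [-179.8, -0.0, -180.0]
contact_force: [1.1, 0.2, -0.5]
gripper_width: 0.0527
```

```bash
python3 go.py
```

```text
14.6 [534.3 190.2  77.4] [-179.8   -0.  -180. ] J [  39.   19.  -24.    0.  -48. -130.] F [ 1.1  0.2 -0.5] w 52.7
```

Request:
{"name": "arm_command", "arguments": {
  "commands": [
    [0,-10,-30,0,0,0,-1],
    [0,-40,-30,0,0,0,-1],
    [0,-75,-30,0,0,0,-1],
    [0,-75,-10,0,0,0,-1],
    [0,-75,0,0,0,0,-1]
  ]
}}

```text
time_s: 15.22
tcp_pos: [0.5339, 0.1146, 0.0769]
eef_rot: [-179.8, -0.1, 180.0]
contact_force: [0.5, 0.1, -0.9]
gripper_width: 0.0084
```

```bash
python3 go.py 535 120 16 180
python3 - <<'E'
from h import *
a=cap("scene")
S=4;o=np.array([140,150]);im=cv2.resize(a["pixels"][150:280,140:320,::-1],None,fx=S,fy=S,interpolation=cv2.INTER_CUBIC)
# overlay: block as believed placed (.535,.190); clear opening (x .47-.60) line at wall y=.253, z=.011/.058
def pl(P,c):
    q=((proj(a,np.array(P))+.5-o)*S).astype(np.int32);cv2.polylines(im,[q],True,c,1)
pl([[.475,.21,.036],[.595,.21,.036],[.595,.17,.036],[.475,.17,.036]],(255,0,255))
pl([[.47,.253,.058],[.60,.253,.058],[.60,.253,.011],[.47,.253,.011]],(0,255,0))
cv2.imwrite("pics/q1.png",im)
E
```

```text
15.22 [533.9 114.6  76.9] [-1.798e+02 -1.000e-01  1.800e+02] J [  33.   17.  -27.    0.  -47. -123.] F [ 0.5  0.1 -0.9] w 8.4
shift [-1.2  5.6 60.9] turn [-0.004 -0.002 -0.   ]
```

View pics/q1.png

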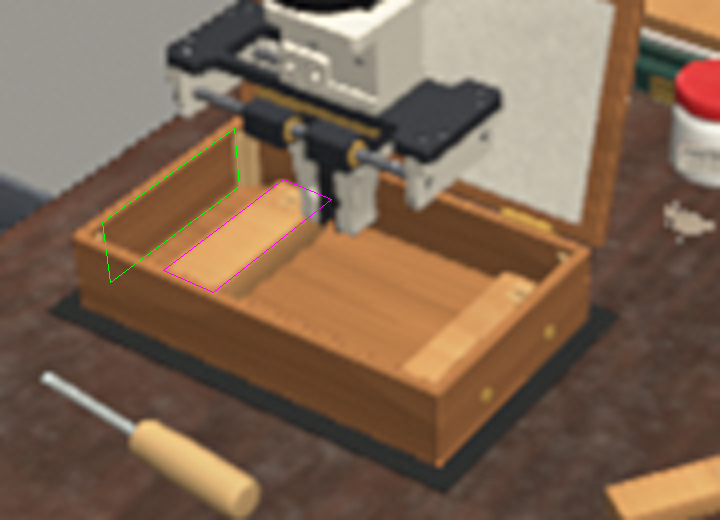

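The block lies flat at the predicted place (magenta), aligned with the clear stretch of wall (green) and the corner piece at px (245,160). Lowering the shut fingers behind it.

Request:
{"name": "arm_command", "arguments": {
  "commands": [
    [-1,3,25,0,0,0,-1],
    [-1,5,45,0,0,0,-1],
    [-1,5,57,0,0,0,-1],
    [-1,5,60,0,0,0,-1],
    [-1,5,60,0,0,0,-1]
  ]
}}

```text
time_s: 15.9
tcp_pos: [0.5346, 0.1197, 0.0161]
eef_rot: [-179.7, -0.2, -180.0]
contact_force: [0.0, 0.3, 0.9]
gripper_width: 0.0005
```

Request:
{"name": "arm_command", "arguments": {
  "commands": [
    [0,6,0,0,0,0,-1],
    [0,12,0,0,0,0,-1],
    [0,18,0,0,0,0,-1],
    [0,24,0,0,0,0,-1],
    [0,30,0,0,0,0,-1]
  ]
}}

```text
time_s: 16.52
tcp_pos: [0.5345, 0.1502, 0.016]
eef_rot: [-179.7, -0.2, -180.0]
contact_force: [-0.2, -0.1, -0.2]
gripper_width: 0.0006
```

```bash
python3 go.py
```

```text
16.52 [534.5 150.2  16. ] [-179.7   -0.2 -180. ] J [  36.   23.  -29.    0.  -39. -126.] F [-0.2 -0.1 -0.2] w 0.6
```

Request:
{"name": "arm_command", "arguments": {
  "commands": [
    [0,4,0,0,0,0,-1],
    [0,8,0,0,0,0,-1],
    [0,12,0,0,0,0,-1],
    [0,16,0,0,0,0,-1],
    [0,20,0,0,0,0,-1]
  ]
}}

```text
time_s: 17.15
tcp_pos: [0.5345, 0.1703, 0.0159]
eef_rot: [-179.7, -0.2, -180.0]
contact_force: [-0.8, -0.2, 0.2]
gripper_width: 0.0004
```

Request:
{"name": "arm_command", "arguments": {
  "commands": [
    [0,2,0,0,0,0,-1],
    [0,4,0,0,0,0,-1],
    [0,6,0,0,0,0,-1],
    [0,8,0,0,0,0,-1],
    [0,10,0,0,0,0,-1]
  ]
}}

```text
time_s: 17.77
tcp_pos: [0.5345, 0.1804, 0.0159]
eef_rot: [-179.7, -0.2, -180.0]
contact_force: [0.4, -0.1, 0.9]
gripper_width: 0.0007
```

Request:
{"name": "arm_command", "arguments": {
  "commands": [
    [0,0.8,0,0,0,0,-1],
    [0,1.6,0,0,0,0,-1],
    [0,2.4,0,0,0,0,-1],
    [0,3.2,0,0,0,0,-1],
    [0,4,0,0,0,0,-1]
  ]
}}

```text
time_s: 18.4
tcp_pos: [0.5345, 0.1844, 0.0159]
eef_rot: [-179.7, -0.2, -180.0]
contact_force: [-0.8, -1.3, 1.7]
gripper_width: 0.0008
```

Request:
{"name": "arm_command", "arguments": {
  "commands": [
    [0,0.6,0,0,0,0,-1],
    [0,1.2,0,0,0,0,-1],
    [0,1.8,0,0,0,0,-1],
    [0,2.4,0,0,0,0,-1],
    [0,3,0,0,0,0,-1]
  ]
}}

```text
time_s: 19.02
tcp_pos: [0.5345, 0.1875, 0.0159]
eef_rot: [-179.7, -0.2, -180.0]
contact_force: [-0.7, -0.1, 1.3]
gripper_width: 0.0005
```

Request:
{"name": "arm_command", "arguments": {
  "commands": [
    [0,0.5,0,0,0,0,-1],
    [0,1,0,0,0,0,-1],
    [0,1.5,0,0,0,0,-1]
  ]
}}

```text
time_s: 19.4
tcp_pos: [0.5345, 0.189, 0.0159]
eef_rot: [-179.7, -0.2, -180.0]
contact_force: [-0.4, -0.8, 1.5]
gripper_width: 0.0003
```

Request:
{"name": "arm_command", "arguments": {
  "commands": [
    [0,0.5,0,0,0,0,-1],
    [0,1,0,0,0,0,-1],
    [0,1.5,0,0,0,0,-1]
  ]
}}

```text
time_s: 19.77
tcp_pos: [0.5345, 0.1905, 0.0159]
eef_rot: [-179.7, -0.2, -180.0]
contact_force: [-0.0, -0.5, 1.1]
gripper_width: 0.0004
```

Run:
```python
from h import *
a=cap("scene");save(a,"t1.png",(140,130,320,260),4);print(get_state()["contact_force"])
```

```text
[-1.1047284  -1.75394143  1.13778434]
```

View pics/t1.png

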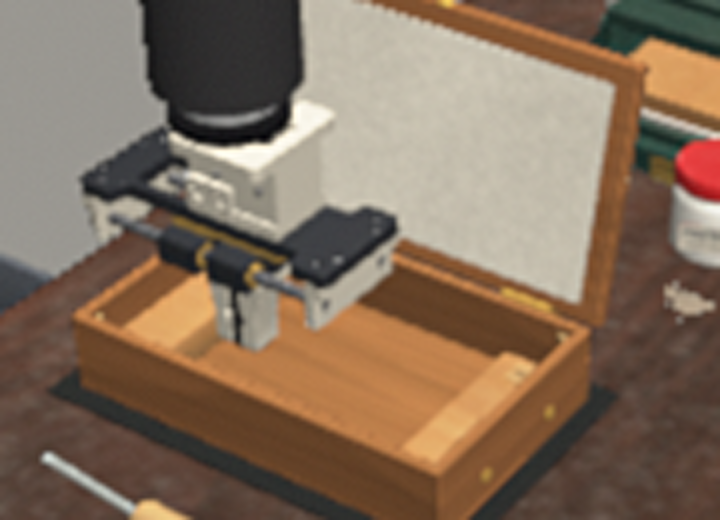

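The block is moving ahead of the fingers, around (165,315), and sits close to the left wall and straight. Creep on.

Request:
{"name": "arm_command", "arguments": {
  "commands": [
    [0,0.5,0,0,0,0,-1],
    [0,1,0,0,0,0,-1],
    [0,1.5,0,0,0,0,-1]
  ]
}}

```text
time_s: 20.2
tcp_pos: [0.5345, 0.1921, 0.0159]
eef_rot: [-179.7, -0.2, -180.0]
contact_force: [0.3, -0.8, 0.3]
gripper_width: 0.0007
```

Request:
{"name": "arm_command", "arguments": {
  "commands": [
    [0,0.4,0,0,0,0,-1],
    [0,0.8,0,0,0,0,-1],
    [0,1.2,0,0,0,0,-1]
  ]
}}

```text
time_s: 20.58
tcp_pos: [0.5345, 0.1934, 0.0159]
eef_rot: [-179.7, -0.2, -180.0]
contact_force: [-0.3, 0.1, 1.6]
gripper_width: -0.0
```

Request:
{"name": "arm_command", "arguments": {
  "commands": [
    [0,0.4,0,0,0,0,-1],
    [0,0.8,0,0,0,0,-1],
    [0,1.2,0,0,0,0,-1]
  ]
}}

```text
time_s: 20.95
tcp_pos: [0.5345, 0.1946, 0.0159]
eef_rot: [-179.7, -0.2, -180.0]
contact_force: [0.1, -1.1, 1.0]
gripper_width: 0.0008
```

Request:
{"name": "arm_command", "arguments": {
  "commands": [
    [0,0.4,0,0,0,0,-1],
    [0,0.8,0,0,0,0,-1],
    [0,1.2,0,0,0,0,-1]
  ]
}}

```text
time_s: 21.32
tcp_pos: [0.5346, 0.1957, 0.0159]
eef_rot: [-179.7, -0.2, -180.0]
contact_force: [1.4, -3.7, 1.2]
gripper_width: 0.0005
```

Request:
{"name": "arm_command", "arguments": {
  "commands": [
    [0,0.4,0,0,0,0,-1],
    [0,0.4,0,0,0,0,-1]
  ]
}}

```text
time_s: 21.58
tcp_pos: [0.5345, 0.1957, 0.0159]
eef_rot: [-179.7, -0.2, -180.0]
contact_force: [2.1, -6.0, 1.9]
gripper_width: 0.0001
```

```bash
python3 go.py
```

```text
21.57 [534.5 195.7  15.9] [-179.7   -0.2 -180. ] J [  40.   24.  -27.    0.  -40. -130.] F [ 2.1 -6.   1.9] w 0.1
```

Request:
{"name": "arm_command", "arguments": {
  "commands": [
    [0,0.6,0,0,0,0,-1],
    [0,0.7,0,0,0,0,-1],
    [0,0.7,0,0,0,0,-1]
  ]
}}

```text
time_s: 21.95
tcp_pos: [0.5345, 0.1958, 0.0159]
eef_rot: [-179.7, -0.2, -180.0]
contact_force: [1.8, -7.0, 2.6]
gripper_width: 0.0005
```

Request:
{"name": "arm_command", "arguments": {
  "commands": [
    [0,0.8,0,0,0,0,-1],
    [0,0.8,0,0,0,0,-1],
    [0,0.8,0,0,0,0,-1]
  ]
}}

```text
time_s: 22.32
tcp_pos: [0.5345, 0.1958, 0.0159]
eef_rot: [-179.6, -0.2, -180.0]
contact_force: [2.6, -6.6, 2.9]
gripper_width: 0.0005
```

Request:
{"name": "arm_command", "arguments": {
  "commands": [
    [0,1,0,0,0,0,-1],
    [0,1.2,0,0,0,0,-1],
    [0,1.3,0,0,0,0,-1],
    [0,1.3,0,0,0,0,-1]
  ]
}}

```text
time_s: 22.82
tcp_pos: [0.5345, 0.1958, 0.0159]
eef_rot: [-179.5, -0.2, 180.0]
contact_force: [4.7, -9.2, 3.2]
gripper_width: 0.0007
```

```bash
cat > d.py <<'E'
from fit import *
np.set_printoptions(precision=4,suppress=True)
F=[]
for i in range(6): a=cap("scene");s=get_state();F.append(s["contact_force"])
print("F",np.mean(F,0),np.std(F,0),s["tcp_pos"],s["time_s"])
m=sorted(models.outline_of("scene","loose_block"),key=lambda m:-m["conf"])
for k in m: print(k["conf"],np.round(k["rect"]))
print("pred home block px",np.round(proj(a,np.array([[.475,.253,.036],[.595,.253,.036],[.475,.213,.036],[.595,.213,.036]]))))
save(a,"z1.png",(140,160,260,240),6)
E
python3 d.py
```

```text
F [ 3.5131 -8.707   2.6541] [0.37   0.4828 0.3174] [0.5345 0.1958 0.0159] 23.125
0.95 [311. 274.  32.  22.]
0.5 [180. 208.  20.  18.]
pred home block px [[167. 211.]
 [198. 189.]
 [179. 217.]
 [209. 194.]]
```

```bash
cat > e.py <<'E'
from h import *
from scipy.ndimage import map_coordinates
a=cap("scene");g=a["pixels"].astype(float)
Y=np.arange(.200,.266,.002)
def prof(x,z):
    q=proj(a,np.c_[np.full_like(Y,x),Y,np.full_like(Y,z)]);return np.array([map_coordinates(g[:,:,k],[q[:,1],q[:,0]],order=1) for k in(0,1,2)]).sum(0)/3
print("Y   ",(Y*1e3).astype(int))
for x in(.49,.50,.51,.52): print("z36",x,prof(x,.036).astype(int))
for x in(.48,.50,.52,.54): print("z58",x,prof(x,.058).astype(int))
print(get_state()["contact_force"],get_state()["moment"])
E
python3 e.py
```

```text
Y    [200 202 204 206 208 210 212 214 216 218 220 222 224 226 228 230 232 234
 236 238 240 242 244 246 248 250 252 254 256 258 260 262 264]
z36 0.49 [113 116 120 125 132 141 153 165 169 169 168 167 167 166 165 164 165 166
 165 165 165 165 165 163 158 142 121 100  86  84  85  85  85]
z36 0.5 [111 115 118 123 130 139 154 164 170 170 170 169 168 167 167 167 167 166
 166 165 165 166 166 166 163 151 127 105  88  85  84  85  85]
z36 0.51 [128 124 121 123 129 141 155 166 171 173 172 172 171 169 169 168 168 167
 167 167 167 166 166 165 162 145 121 100  88  83  84  84  84]
z36 0.52 [155 149 141 138 137 142 154 165 173 175 174 172 170 169 168 168 167 167
 168 168 168 168 168 166 160 150 129 106  90  84  84  84  84]
z58 0.48 [170 169 168 167 167 167 167 166 165 165 165 166 166 163 150 130 104  91
  85  85  85  85  84  82  83  94 110 128 137 126 107  82  78]
z58 0.5 [172 171 169 168 168 167 167 167 168 168 168 168 167 163 148 125 103  86
  84  84  85  84  83  81  84  94 111 123 127 119 104  86  74]
z58 0.52 [134 142 141 138 140 145 152 160 166 172 171 170 170 167 155 129 106  90
  85  85  85  86  85  83  85  96 111 127 131 126 107  91  83]
z58 0.54 [75 54 39 32 31 31 31 30 31 31 32 31 30 29 27 32 47 72 85 94 81 66 44 34
 29 31 32 32 32 32 32 32 32]
[ 3.73389458 -8.96347805  2.99120209] [-3.08522613 -1.23026691 -0.04536043]
```

Numerically, the block's far top edge (y about 252 mm, the same at every x) coincides with the wall's inner face (about 251.5 mm), so it is home and square. Now I trim the push.

Request:
{"name": "arm_command", "arguments": {
  "commands": [
    [-0.2,1.4,-0.1,0,0,0,-1],
    [-0.2,1.6,-0.1,0,0,0,-1],
    [-0.2,1.6,-0.1,0,0,0,-1],
    [-0.2,1.6,-0.1,0,0,0,-1]
  ]
}}

```text
time_s: 23.72
tcp_pos: [0.5344, 0.1958, 0.0159]
eef_rot: [-179.4, -0.3, 180.0]
contact_force: [3.6, -10.2, 2.5]
gripper_width: 0.0005
```

```bash
python3 d.py
```

```text
F [  3.4908 -10.2252   2.6096] [0.4078 0.3085 0.4219] [0.5344 0.1958 0.0159] 24.025
0.67 [182. 208.  21.  15.]
0.62 [310. 274.  32.  19.]
pred home block px [[167. 211.]
 [198. 189.]
 [179. 217.]
 [209. 194.]]
```

Run:
```python
from h import *
a=cap("scene");hsv=cv2.cvtColor(a["pixels"],cv2.COLOR_RGB2HSV)
w=hsv[114:132,240:264];m=(w[...,1]>150)&(w[...,2]>120);v=np.argwhere(m);print("knob px",v.mean(0)[::-1]+[240,114] if len(v) else None,m.sum())
for k in("screwdriver","awl","thread_spool","dropper_bottle","loupe"):
    o=models.outline_of("scene",k);print(k,[(round(x["conf"],2),np.round(x["rect"]).tolist()) for x in o[:1]])
print(get_state()["contact_force"])
r.close_job();s=get_state();print(s["time_s"],s["contact_force"])
```

```text
knob px [248.425 127.125] 80
screwdriver [(0.93, [176.0, 261.0, 58.0, 40.0])]
awl [(0.68, [252.0, 309.0, 46.0, 19.0])]
thread_spool [(0.49, [352.0, 222.0, 9.0, 18.0])]
dropper_bottle [(0.63, [371.0, 224.0, 15.0, 35.0])]
loupe [(0.72, [387.0, 252.0, 17.0, 22.0])]
[  4.25556011 -10.03125756   2.42918503]
the job is handed in; nothing more can be done
the job is handed in; nothing more can be done
```

The job is handed in: the lid is back on its stops, and the loose 40 × 120 mm block lies flat against the left end wall, still pressed by the shut fingers at about 10 N.

**Block:** in the scene image its far top edge was at y ≈ 252 mm and the wall's inner face at ≈ 251.5 mm. The edge was at the same y, within about 1 mm, at all four x positions I could see. That puts it home and square; the corner-piece end gaps were not checked directly.

**Push:** it was steady at 10.0–10.2 N, just under the 11 N asked but within 5–20 N. There was also about 4 N of sideways drag and 2.5 N vertical on the tool, which I took to be friction and left. I crept up to the wall in steps of about 0.4 mm.

**Lid:** after release, the knob was seen at pixel (252,123), which matches the 1.80 rad projection. A last rough colour check gave (248,127). It is less reliable because the patch also included part of the lid's edge. The picture taken just before the block reached the wall showed the lid open.

**Other things on the table:** the screwdriver, awl, spool and bottle were still where the first picture had them. The loupe's first detection was a false one, so I only have its final place by detector, which fits where it stood in the first picture.

I viewed 12 pictures, two over the budget of 10. The hand-in came at roughly 24 s on the robot's clock.

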